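# Restock the tall dosing bottle

### The job

In this hobby paint shop, pick the tall bottle with the heavy steel cap from the rubber counter mat and stand it upright in the one empty bay of the black display rack. It is top-heavy: hold it high, by its cap, move it smoothly so that it does not tip over, and set it down gently rather than dropping it. Leave the two shorter bottles of the same kind standing where they are.

Things in the scene. Friction and masses are not known exactly. Their poses are not given: they have to be found in the camera images.
- tall_bottle: Tall bottle, loose on the 3 mm rubber mat to the right, the short ones 100 mm or more away: amber glass, 34 mm across, 113 mm high; neck 20 mm wide, 10 mm high; heavy steel cap 40 mm across, from 123 to 165 mm (the top). 180 to 300 g, centre of mass about 115 mm up: topples past 8 degrees. Origin: centre of the foot's underside, z up along the bottle.
- bay_free: The empty one of three alike square bays (black trays with white floors, 76 mm outside, 68 inside) in a row, 88 mm pitch, on a dark steel rack to the left, fixed; which is empty varies, the others hold red-capped jars 62 mm high. Origin: centre of its underside; inner floor 4 mm, rim 16 mm above it; z up, x and y along its sides.
- short_a: Shorter bottle of the same kind on the mat (34 mm across, 40 mm steel cap, 108 mm high in all). A bystander: leave it. Origin: centre of the underside of its foot, z up.
- short_b: A second shorter bottle, the same as short_a. A bystander: leave it. Origin: centre of the underside of its foot, z up.
Mind the look-alikes: they are no part of the job. What is shaped like the tall_bottle but purple is not meant.

How it is judged:
By the outcome, as a careful person would: the job done as asked, in the order asked, and still so for the second after the job is handed in, with the robot touching nothing.
It also fails if it takes over 42 s, if anything falls off the work surface, if the arm or the gripper's body presses on something with over 40 N, if the wrist force passes 120 N, or if a joint passes its speed limit or range.

### The arm

A 7-joint arm with a two-finger parallel gripper is mounted at the origin on the work surface. World frame = base frame: x ahead of the robot, y to its left, z up, the work surface at z = 0. Lengths are in mm, angles in rad, forces in N, time in s.
With the tool pointing down it reaches from about 400 to 875 mm from the base axis. Payload 4.4 kg.
Tool frame: the origin (TCP) lies at the very end of the fingers, on their centre line; the grasp point (between the pads) lies 19 mm behind it; z points along the fingers, y is the direction in which the jaws open and shut (so a half turn about z gives the same grasp; the last joint's range is limited). The gripper opens to 85 mm and grips with 20 to 120 N. Pads are 22 mm wide; open, the fingers measure 114 mm over their backs; the gripper's body (76 mm by 85 mm) begins 54 mm behind the grasp point. The pads swing forward as they close: fully open they stand 13 mm farther back than shut.
Start: joints at [-1.202, 0.628, 0.038, 1.517, -0.027, 0.996, -0.02], TCP at [273.778, 589.545, 231.313] pointing down, gripper open.
Joint ranges: [-3.06, 3.06], [-0.37, 2.12], [-1.25, 1.32], [0.18, 2.47], [-1.1, 4.24], [0.23, 1.98], [-2.94, 2.94]. Speed limits (rad/s): [2.57, 2.57, 3.14, 3.14, 3.14, 3.14, 3.14].

### API

Orientations are given as [roll, pitch, yaw] about the fixed x, y, z axes, in that order (R = Rz(yaw) Ry(pitch) Rx(roll)).
In Python, from cell import read_state, get_image, calibration, finish_job gives the robot as it stands. The module is installed in compiled form; this text tells all that it offers.
- The arm moves only by the tool apply_moves, never from a script. Its argument "increments" is a list of rows, each an object of numbers: "tx", "ty", "tz": the shift along the world's x, y, z in m; "rx", "ry", "rz": the turn, a rotation vector about the world's x, y, z in units of 5 degrees (1.0 is 5 degrees); "claw": the finger opening in m, from 0 to 0.0854. In form: [{"tx": .., "ty": .., "tz": .., "rx": .., "ry": .., "rz": .., "claw": ..}, ...]. A call has 1 to 12 rows; each row is the pose to reach, as a shift and turn from the pose commanded when the call began; what a row does not reach only later rows make up. A row lasts 1/10 s, in which the tool goes at most 50 mm and 8.59 degrees, less where a joint would pass 70% of its speed; a pose out of reach is approached as far as the arm can. A call with a gripper value outside its range is refused whole. The fingers move at their own pace and stop on an object; the grip force is fixed at half the most. Time passes only in rows, so rows that repeat a pose let the fingers close. It gives the time, the measured TCP pose, the force and the opening at its end, in the units of the state.
- read_state(): the state, without advancing time (a new reading comes with each control period).
- get_image(name): name is "scene" or "top" or "wrist"; returns the picture (400x640x3 uint8, red, green, blue); there is no depth.
- calibration(name): a dict with "camera_matrix" (3x3 intrinsics, pixels), "origin" and "attitude" of the camera in the world. Camera axes: x right, y up, looking along -z (the intrinsics and any distortion apply to the point x, -y, -z); pixel columns grow to the right and rows downward; lengths in mm; the calibration is good to about 2 mm. The wrist camera is an equidistant fisheye: a pixel r from the principal point sees the ray r / f radians off the axis. A picture is of the moment at which its call begins: read the wrist's pose just before it. calibration takes no time and is no camera call; for the wrist camera it gives the pose at the moment of the call.
- finish_job(): hands the job in, once; it reports no verdict.
The state is a dict: "clock": time; "qpos": joint angles; "qd": joint speeds; "tau": joint torques, N m; "eef_pos": TCP position; "tool_rot": TCP orientation; "force": force on the tool from outside, world axes, zero at the start; "torque": the same for the moment, N m; "width": finger opening in mm.
Only numpy, scipy, OpenCV 4.12 (cv2) and the standard library are available. Lean on these libraries where they do the work, as an engineer would, in place of code of your own. Each camera call takes 0.05 s, during which the arm holds its last target. There are 200 camera calls.

## Working session

There is one attempt and no reset: what is moved stays moved. The work goes in short steps, Python scripts to look and compute and a tool call to move; the robot and the scene stay as the last step left them, time stands still between calls to the robot, and variables do not carry over. Pictures are saved under pics/ and viewed, about 8 in all and at most 12, crops included, and the job is handed in when it is done.

Besides the shell and the picture viewer there is one more tool, called after ">>>" as name(argument=value, ...) on one line, values as JSON. apply_moves: Moves the arm, as the interface text tells. Its arguments: {"type":"object","properties":{"increments":{"type":"array"}},"required":["increments"]}

```bash
mkdir -p pics
cat > h.py <<'E'
import numpy as np, cv2
from cell import *
def save(n,f):
    im=get_image(n); cv2.imwrite(f,im[:,:,::-1]); return im
E
python3 - <<'E'
from h import *
s=read_state(); print(s)
for n in ("scene","top","wrist"):
    print(n,calibration(n))
for n in ("scene","top","wrist"): save(n,f"pics/{n}0.png")
E
```

```text
{'clock': 0.0, 'qpos': array([-1.20179154,  0.62934387,  0.03845005,  1.51839543, -0.02703068,
        0.99632259, -0.0199767 ]), 'qd': array([4.30738141e-05, 8.66890931e-04, 3.87716767e-04, 9.73699913e-04,
       1.26675521e-04, 2.56311291e-04, 1.05500851e-03]), 'tau': array([-1.38561732e-03, -5.63393712e+01,  1.22597516e+00, -1.93444902e+01,
        1.11124539e-02,  1.06190558e-02, -4.02865837e-06]), 'eef_pos': array([273.49902012, 588.94398105, 230.38194381]), 'tool_rot': array([-3.13964141e+00,  5.43034244e-06,  2.70678730e+00]), 'force': array([-0.30394808,  0.51686354,  0.23395758]), 'torque': array([-0.00603934,  0.03288203, -0.02111273]), 'width': 85.78238088894113}
scene {'camera_matrix': array([[464.7585719 ,   0.        , 324.60240456],
       [  0.        , 464.7585719 , 199.91610582],
       [  0.        ,   0.        ,   1.        ]]), 'origin': array([1111.30487186,  757.8592338 ,  936.01668259]), 'attitude': array([ 0.79904109, -0.01846311,  2.55095884])}
top {'camera_matrix': array([[484.98172005,   0.        , 322.24871348],
       [  0.        , 484.98172005, 194.14391268],
       [  0.        ,   0.        ,   1.        ]]), 'origin': array([ 443.57543101,   12.30997637, 1116.06334386]), 'attitude': array([ 0.16289273,  0.00259295, -1.54947052])}
wrist {'camera_matrix': array([[309.70691629,   0.        , 316.07709975],
       [  0.        , 309.70691629, 199.24302513],
       [  0.        ,   0.        ,   1.        ]]), 'origin': array([200.33234031, 622.45092839, 373.91519708]), 'attitude': array([-0.31783949,  0.00132853,  1.13518566])}
```

View pics/scene0.png

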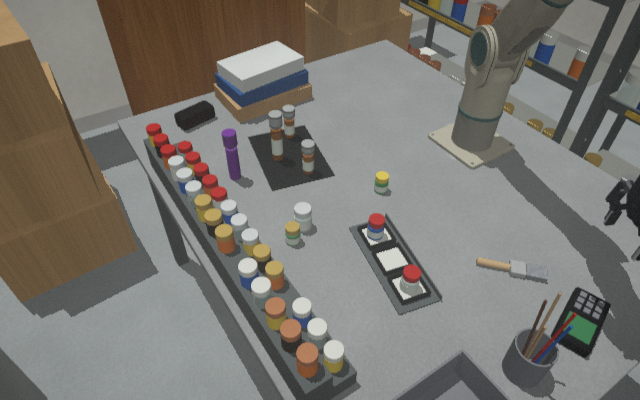

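View pics/top0.png

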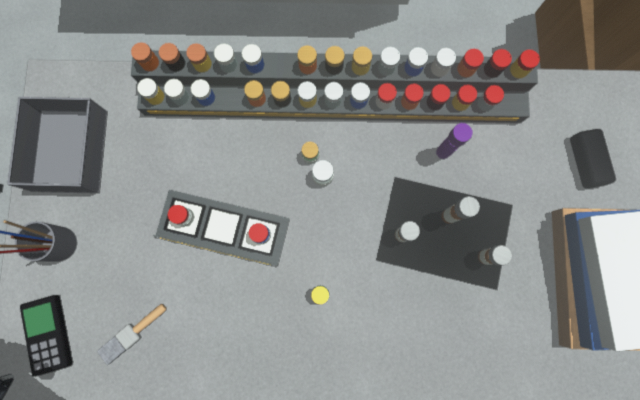

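The scene view shows the tall bottle on the mat, with its cap at (275,118) and foot at about (277,155). The short bottles are at (289,108) and (308,145). In the top view the tall cap is at (469,207) and the shorts at (409,232) and (501,256). The middle bay is empty, at (222,227) in top and (392,260) in scene.

```bash
cat >> h.py <<'E'
from scipy.spatial.transform import Rotation as Rt
def ray(n,u,v,c=None):
    c=c or calibration(n); K=c["camera_matrix"]
    a=(u-K[0,2])/K[0,0]; b=(v-K[1,2])/K[1,1]
    if n=="wrist":
        r=np.hypot(a,b); d=np.array([a/r*np.sin(r),-b/r*np.sin(r),-np.cos(r)]) if r>0 else np.array([0,0,-1.])
    else: d=np.array([a,-b,-1])
    R=Rt.from_euler("xyz",c["attitude"]).as_matrix()
    d=R@d; return np.array(c["origin"]),d/np.linalg.norm(d)
def plane(n,u,v,z,c=None):
    o,d=ray(n,u,v,c); return o+d*(z-o[2])/d[2]
def cross(r1,r2):
    A=np.array([r1[1],-r2[1]]).T; t=np.linalg.lstsq(A,r2[0]-r1[0],rcond=None)[0]
    p=r1[0]+t[0]*r1[1]; q=r2[0]+t[1]*r2[1]; return (p+q)/2,np.linalg.norm(p-q)
E
python3 - <<'E'
from h import *
t=cv2.imread("pics/top0.png"); s=cv2.imread("pics/scene0.png")
def blobs(im,box,f):
    x0,y0,x1,y1=box; m=np.zeros(im.shape[:2],np.uint8); m[y0:y1,x0:x1]=f(im[y0:y1,x0:x1].astype(int))*255
    n,l,st,ce=cv2.connectedComponentsWithStats(m)
    return [(st[i].tolist(),ce[i].round(1).tolist(),) for i in range(1,n) if st[i,4]>25]
br=lambda th:(lambda a:a.min(2)>th)
for b in blobs(t,(380,180,520,290),br(120)):print("top cap",b)
for b in blobs(s,(255,90,325,180),br(120)):print("scene cap",b)
for b in blobs(t,(155,190,290,265),br(150)):print("top bay",b)
for b in blobs(s,(350,210,440,310),br(150)):print("scene bay",b)
a=cv2.resize(t[180:290,380:520],None,fx=4,fy=4,interpolation=2)
b=cv2.resize(s[95:185,255:325],None,fx=5,fy=5,interpolation=2)[:440]
b=np.pad(b,((0,440-b.shape[0]),(0,0),(0,0)))
cv2.imwrite("pics/crop1.png",cv2.resize(np.hstack([a[:440],b[:440,:]]),(791,382)))
E
```

```text
top cap ([380, 180, 14, 60, 430], [384.1, 200.1])
top cap ([411, 180, 109, 110, 2920], [495.7, 220.8])
top cap ([459, 196, 21, 21, 320], [469.2, 206.1])
top cap ([400, 221, 20, 20, 296], [409.7, 230.4])
top cap ([380, 262, 114, 28, 1624], [417.9, 280.1])
scene cap ([282, 90, 43, 67, 1343], [311.3, 119.1])
scene cap ([268, 110, 25, 25, 168], [280.0, 119.8])
scene cap ([255, 119, 15, 16, 177], [262.0, 127.1])
scene cap ([272, 140, 9, 15, 111], [276.2, 147.2])
scene cap ([255, 155, 12, 25, 156], [258.5, 170.7])
scene cap ([303, 161, 9, 10, 67], [307.0, 166.2])
top bay ([155, 190, 13, 43, 295], [158.9, 204.4])
top bay ([177, 190, 113, 28, 1600], [251.0, 198.7])
top bay ([168, 201, 34, 34, 430], [188.0, 218.1])
top bay ([205, 209, 34, 35, 830], [221.5, 226.1])
top bay ([242, 218, 34, 35, 478], [258.9, 236.5])
top bay ([279, 223, 11, 42, 245], [285.8, 249.9])
top bay ([155, 239, 108, 26, 1461], [191.0, 255.6])
scene bay ([350, 210, 36, 16, 227], [362.5, 215.5])
scene bay ([387, 210, 15, 8, 45], [393.1, 212.9])
scene bay ([393, 210, 47, 80, 1609], [423.9, 239.7])
scene bay ([362, 228, 16, 17, 73], [368.4, 237.1])
scene bay ([384, 228, 7, 12, 34], [386.8, 234.0])
scene bay ([377, 247, 31, 24, 451], [391.5, 258.7])
scene bay ([350, 250, 15, 12, 71], [356.1, 256.1])
scene bay ([350, 261, 37, 49, 917], [363.1, 289.5])
scene bay ([393, 277, 18, 23, 131], [400.2, 288.2])
scene bay ([419, 282, 7, 11, 26], [421.7, 287.2])
```

View pics/crop1.png

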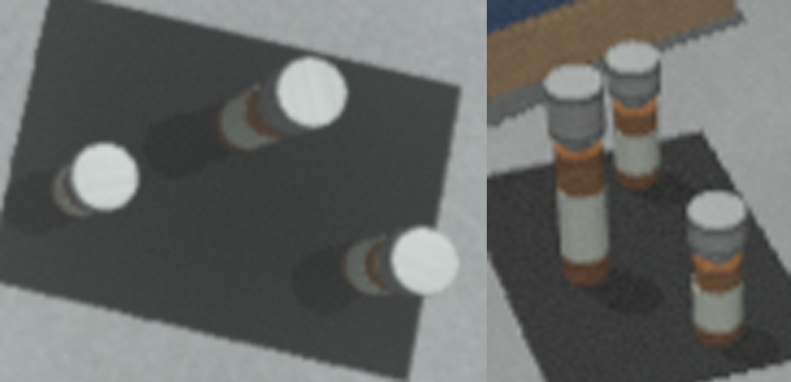

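The crops show the cap-top ellipses. In top, the tall cap is at (469.3,206.3) and the shorts at (410,230.7) and (502.2,255.1). In scene, the tall cap is at (275,113.6) and the shorts at (288.4,107.7) and (307.7,143.3).

Run:
```python
from h import *
for nm,a,b,z in [("tall",(469.3,206.3),(275,113.6),168),("sA",(410,230.7),(307.7,143.3),111),("sB",(502.2,255.1),(288.4,107.7),111),("bay",(221.5,226.1),(391.8,259),0)]:
    p,g=cross(ray("top",*a),ray("scene",*b)); print(nm,p.round(1),round(g,1),plane("top",*a,z).round(1),plane("scene",*b,z).round(1))
    if nm=="bay": zb=p[2]
t=cv2.imread("pics/top0.png")
m=np.zeros(t.shape[:2],np.uint8); m[200:255,164:280]=(t[200:255,164:280].min(2)>140)
n,l,st,ce=cv2.connectedComponentsWithStats(m)
for i in range(1,n):
    if 300<st[i,4]<1000:
        pts=np.argwhere(l==i)[:,::-1].astype(np.float32)
        r=cv2.minAreaRect(pts); box=cv2.boxPoints(r); cx=[plane("top",*q,zb) for q in box]
        e=cx[1]-cx[0]; f=cx[2]-cx[1]
        print(np.mean(cx,0).round(1),np.linalg.norm(e).round(1),np.linalg.norm(f).round(1),np.degrees(np.arctan2(e[1],e[0])).round(1))
print(zb)
```

```text
tall [ 580.2 -271.8  166.4] 2.8 [ 581.1 -272.3  168. ] [ 580.5 -268.3  168. ]
sA [ 535.  -164.8  108.1] 2.4 [ 535.7 -165.1  111. ] [ 536.3 -160.6  111. ]
sB [ 488.5 -353.6  109.8] 2.6 [ 489.4 -354.1  111. ] [ 488.7 -350.8  111. ]
bay [545.5 248.1  12.2] 1.9 [547.3 250.    0. ] [537.2 242.    0. ]
[565.2 333.8  12.2] 68.4 65.6 -11.2
[590.2 191.2  12.2] 147.5 34.8 -88.8
[546.6 247.5  12.2] 68.8 66.4 -11.9
[527.7 161.6  12.2] 67.6 66.9 -11.4
[496.2 312.8  12.2] 29.4 125.1 4.3
12.215768684986756
```

The tall bottle is at about (580.5,-270.5) with its cap top near z=168. The free bay is at about (546,248) with its floor near z=12–14. I'll approach the bottle high first.

>>> apply_moves(increments=[{"tx": 0.177,"ty": -0.439,"tz": 0.04,"rz": -5,"claw": 0.085},{"tx": 0.177,"ty": -0.439,"tz": 0.04,"rz": -5,"claw": 0.085},{"tx": 0.177,"ty": -0.439,"tz": 0.04,"rz": -5,"claw": 0.085},{"tx": 0.177,"ty": -0.439,"tz": 0.04,"rz": -5,"claw": 0.085},{"tx": 0.177,"ty": -0.439,"tz": 0.04,"rz": -5,"claw": 0.085},{"tx": 0.177,"ty": -0.439,"tz": 0.04,"rz": -5,"claw": 0.085},{"tx": 0.177,"ty": -0.439,"tz": 0.04,"rz": -5,"claw": 0.085},{"tx": 0.177,"ty": -0.439,"tz": 0.04,"rz": -5,"claw": 0.085},{"tx": 0.177,"ty": -0.439,"tz": 0.04,"rz": -5,"claw": 0.085},{"tx": 0.177,"ty": -0.439,"tz": 0.04,"rz": -5,"claw": 0.085},{"tx": 0.177,"ty": -0.439,"tz": 0.04,"rz": -5,"claw": 0.085},{"tx": 0.177,"ty": -0.439,"tz": 0.04,"rz": -5,"claw": 0.085}])

```text
$.increments[0]: bad value
```

>>> apply_moves(increments=[{"tx": 0.177,"ty": -0.439,"tz": 0.04,"rx": 0.0,"ry": 0.0,"rz": -5.0,"claw": 0.085},{"tx": 0.177,"ty": -0.439,"tz": 0.04,"rx": 0.0,"ry": 0.0,"rz": -5.0,"claw": 0.085},{"tx": 0.177,"ty": -0.439,"tz": 0.04,"rx": 0.0,"ry": 0.0,"rz": -5.0,"claw": 0.085},{"tx": 0.177,"ty": -0.439,"tz": 0.04,"rx": 0.0,"ry": 0.0,"rz": -5.0,"claw": 0.085},{"tx": 0.177,"ty": -0.439,"tz": 0.04,"rx": 0.0,"ry": 0.0,"rz": -5.0,"claw": 0.085},{"tx": 0.177,"ty": -0.439,"tz": 0.04,"rx": 0.0,"ry": 0.0,"rz": -5.0,"claw": 0.085},{"tx": 0.177,"ty": -0.439,"tz": 0.04,"rx": 0.0,"ry": 0.0,"rz": -5.0,"claw": 0.085},{"tx": 0.177,"ty": -0.439,"tz": 0.04,"rx": 0.0,"ry": 0.0,"rz": -5.0,"claw": 0.085},{"tx": 0.177,"ty": -0.439,"tz": 0.04,"rx": 0.0,"ry": 0.0,"rz": -5.0,"claw": 0.085},{"tx": 0.177,"ty": -0.439,"tz": 0.04,"rx": 0.0,"ry": 0.0,"rz": -5.0,"claw": 0.085},{"tx": 0.177,"ty": -0.439,"tz": 0.04,"rx": 0.0,"ry": 0.0,"rz": -5.0,"claw": 0.085}])

```text
clock: 1.25
eef_pos: [452.3, 146.0, 271.8]
tool_rot: [3.141, 0.002, 2.263]
force: [0.1, 0.7, -1.4]
width: 84.9
```

>>> apply_moves(increments=[{"tx": 0.128,"ty": -0.417,"tz": 0.0,"rx": 0.0,"ry": 0.0,"rz": -8.0,"claw": 0.085},{"tx": 0.128,"ty": -0.417,"tz": 0.0,"rx": 0.0,"ry": 0.0,"rz": -8.0,"claw": 0.085},{"tx": 0.128,"ty": -0.417,"tz": 0.0,"rx": 0.0,"ry": 0.0,"rz": -8.0,"claw": 0.085},{"tx": 0.128,"ty": -0.417,"tz": 0.0,"rx": 0.0,"ry": 0.0,"rz": -8.0,"claw": 0.085},{"tx": 0.128,"ty": -0.417,"tz": 0.0,"rx": 0.0,"ry": 0.0,"rz": -8.0,"claw": 0.085},{"tx": 0.128,"ty": -0.417,"tz": 0.0,"rx": 0.0,"ry": 0.0,"rz": -8.0,"claw": 0.085},{"tx": 0.128,"ty": -0.417,"tz": 0.0,"rx": 0.0,"ry": 0.0,"rz": -8.0,"claw": 0.085},{"tx": 0.128,"ty": -0.417,"tz": 0.0,"rx": 0.0,"ry": 0.0,"rz": -8.0,"claw": 0.085},{"tx": 0.128,"ty": -0.417,"tz": 0.0,"rx": 0.0,"ry": 0.0,"rz": -8.0,"claw": 0.085},{"tx": 0.128,"ty": -0.417,"tz": 0.0,"rx": 0.0,"ry": 0.0,"rz": -8.0,"claw": 0.085},{"tx": 0.128,"ty": -0.417,"tz": 0.0,"rx": 0.0,"ry": 0.0,"rz": -8.0,"claw": 0.085}])

```text
clock: 2.35
eef_pos: [578.8, -265.5, 270.3]
tool_rot: [-3.14, -0.002, 1.572]
force: [0.2, 1.0, 0.2]
width: 85.0
```

Run:
```python
from h import *
s=read_state(); print(s["eef_pos"],s["tool_rot"],s["qpos"].round(2),s["qd"].round(3))
c=calibration("wrist"); print(c["origin"],c["attitude"])
im=save("wrist","pics/wrist1.png")
```

```text
[ 578.84505405 -265.54187372  270.30481925] [-3.14030675e+00 -1.62914216e-03  1.57218053e+00] [ 0.13  0.61  0.43  1.51 -0.27  1.08  0.63] [-0.037 -0.021 -0.022  0.025 -0.005  0.    -0.001]
[ 578.70841968 -185.91763175  413.98027913] [-0.31640337  0.00216557  0.00050341]
```

View pics/wrist1.png

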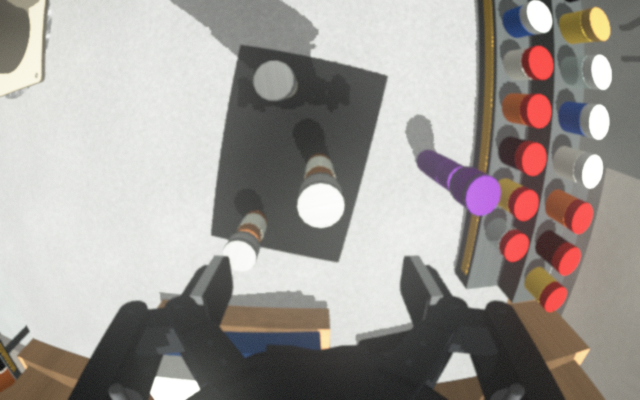

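The wrist view shows the tall bottle's cap top centred at about (321,205), between the fingers (bottom, about x 317). The purple look-alike is to the right at (475,195).

Run:
```python
from h import *
s=read_state();c=calibration("wrist");im=save("wrist","pics/wrist2.png")
print(s["eef_pos"].round(1),s["clock"])
g=im[160:250,275:370].min(2)
for th in (185,205,225):
    m=(g>th).astype(np.uint8); n,l,st,ce=cv2.connectedComponentsWithStats(m)
    for i in range(1,n):
        if st[i,4]>600 and st[i,0]>3:
            cn=max(cv2.findContours((l==i).astype(np.uint8),0,1)[0],key=len)
            (u,v),ax,_=cv2.fitEllipse(cn); u+=275; v+=160
            print(th,u,v,ax,st[i].tolist(),plane("wrist",u,v,168,c).round(1))
```

```text
[ 579.  -264.2  270.5] 2.4
185 358.9773712158203 227.21031188964844 (21.365976333618164, 111.3601303100586) [68, 0, 27, 90, 1319] [ 615.8 -290.6  168. ]
185 320.15396881103516 206.6295928955078 (42.981529235839844, 45.7592887878418) [22, 25, 47, 44, 1607] [ 581.9 -271.6  168. ]
205 359.14363861083984 227.8869857788086 (20.866331100463867, 112.0855484008789) [68, 0, 27, 90, 1269] [ 616.  -291.2  168. ]
205 320.18749618530273 206.67650604248047 (42.39413070678711, 45.142616271972656) [23, 25, 46, 44, 1565] [ 581.9 -271.7  168. ]
225 359.55076599121094 230.24818420410156 (20.36580467224121, 85.11298370361328) [70, 20, 25, 70, 998] [ 616.5 -293.5  168. ]
225 320.14810943603516 206.67935180664062 (41.618289947509766, 44.17323303222656) [23, 26, 45, 43, 1504] [ 581.9 -271.7  168. ]
```

>>> apply_moves(increments=[{"tx": 0.003,"ty": -0.006,"tz": -0.02,"rx": 0.0,"ry": 0.0,"rz": 0.0,"claw": 0.085},{"tx": 0.003,"ty": -0.006,"tz": -0.05,"rx": 0.0,"ry": 0.0,"rz": 0.0,"claw": 0.085},{"tx": 0.003,"ty": -0.006,"tz": -0.08,"rx": 0.0,"ry": 0.0,"rz": 0.0,"claw": 0.085},{"tx": 0.003,"ty": -0.006,"tz": -0.1,"rx": 0.0,"ry": 0.0,"rz": 0.0,"claw": 0.085},{"tx": 0.003,"ty": -0.006,"tz": -0.115,"rx": 0.0,"ry": 0.0,"rz": 0.0,"claw": 0.085},{"tx": 0.003,"ty": -0.006,"tz": -0.127,"rx": 0.0,"ry": 0.0,"rz": 0.0,"claw": 0.085},{"tx": 0.003,"ty": -0.006,"tz": -0.136,"rx": 0.0,"ry": 0.0,"rz": 0.0,"claw": 0.085},{"tx": 0.003,"ty": -0.006,"tz": -0.143,"rx": 0.0,"ry": 0.0,"rz": 0.0,"claw": 0.085},{"tx": 0.003,"ty": -0.006,"tz": -0.143,"rx": 0.0,"ry": 0.0,"rz": 0.0,"claw": 0.085},{"tx": 0.003,"ty": -0.006,"tz": -0.143,"rx": 0.0,"ry": 0.0,"rz": 0.0,"claw": 0.085}])

```text
clock: 3.45
eef_pos: [582.1, -272.7, 128.8]
tool_rot: [3.141, 0.0, 1.572]
force: [0.6, 0.2, 0.3]
width: 85.2
```

Run:
```python
from h import *
s=read_state();print(s["eef_pos"].round(1),s["tool_rot"].round(4),s["force"].round(1))
im=save("wrist","pics/wrist3.png")
```

```text
[ 582.1 -272.7  128.8] [3.1408e+00 4.0000e-04 1.5722e+00] [0.6 0.2 0.3]
```

View pics/wrist3.png

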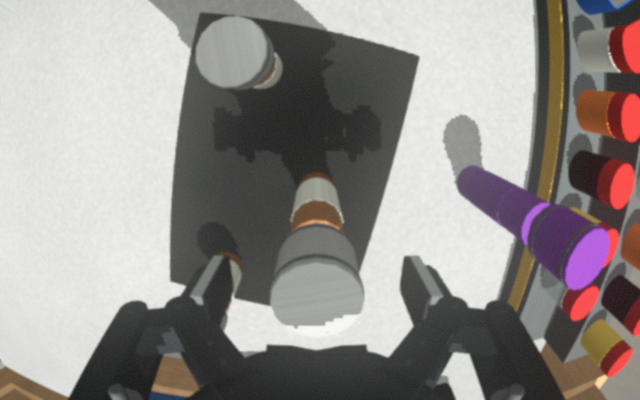

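The cap sits centred between the open fingers: cap at x≈317, pads at 219 and 415. Closing gently.

>>> apply_moves(increments=[{"tx": 0.0,"ty": 0.0,"tz": 0.0,"rx": 0.0,"ry": 0.0,"rz": 0.0,"claw": 0.075},{"tx": 0.0,"ty": 0.0,"tz": 0.0,"rx": 0.0,"ry": 0.0,"rz": 0.0,"claw": 0.065},{"tx": 0.0,"ty": 0.0,"tz": 0.0,"rx": 0.0,"ry": 0.0,"rz": 0.0,"claw": 0.055},{"tx": 0.0,"ty": 0.0,"tz": 0.0,"rx": 0.0,"ry": 0.0,"rz": 0.0,"claw": 0.05},{"tx": 0.0,"ty": 0.0,"tz": 0.0,"rx": 0.0,"ry": 0.0,"rz": 0.0,"claw": 0.046},{"tx": 0.0,"ty": 0.0,"tz": 0.0,"rx": 0.0,"ry": 0.0,"rz": 0.0,"claw": 0.043},{"tx": 0.0,"ty": 0.0,"tz": 0.0,"rx": 0.0,"ry": 0.0,"rz": 0.0,"claw": 0.04},{"tx": 0.0,"ty": 0.0,"tz": 0.0,"rx": 0.0,"ry": 0.0,"rz": 0.0,"claw": 0.03},{"tx": 0.0,"ty": 0.0,"tz": 0.0,"rx": 0.0,"ry": 0.0,"rz": 0.0,"claw": 0.02},{"tx": 0.0,"ty": 0.0,"tz": 0.0,"rx": 0.0,"ry": 0.0,"rz": 0.0,"claw": 0.02},{"tx": 0.0,"ty": 0.0,"tz": 0.0,"rx": 0.0,"ry": 0.0,"rz": 0.0,"claw": 0.02},{"tx": 0.0,"ty": 0.0,"tz": 0.0,"rx": 0.0,"ry": 0.0,"rz": 0.0,"claw": 0.02}])

```text
clock: 4.7
eef_pos: [582.1, -272.6, 128.6]
tool_rot: [3.141, 0.0, 1.572]
force: [0.4, 0.5, 1.5]
width: 39.0
```

>>> apply_moves(increments=[{"tx": 0.0,"ty": 0.0,"tz": 0.002,"rx": 0.0,"ry": 0.0,"rz": 0.0,"claw": 0.02},{"tx": 0.0,"ty": 0.0,"tz": 0.007,"rx": 0.0,"ry": 0.0,"rz": 0.0,"claw": 0.02},{"tx": 0.0,"ty": 0.0,"tz": 0.015,"rx": 0.0,"ry": 0.0,"rz": 0.0,"claw": 0.02},{"tx": 0.0,"ty": 0.0,"tz": 0.027,"rx": 0.0,"ry": 0.0,"rz": 0.0,"claw": 0.02},{"tx": 0.0,"ty": 0.0,"tz": 0.042,"rx": 0.0,"ry": 0.0,"rz": 0.0,"claw": 0.02},{"tx": 0.0,"ty": 0.0,"tz": 0.06,"rx": 0.0,"ry": 0.0,"rz": 0.0,"claw": 0.02},{"tx": 0.0,"ty": 0.0,"tz": 0.078,"rx": 0.0,"ry": 0.0,"rz": 0.0,"claw": 0.02},{"tx": 0.0,"ty": 0.0,"tz": 0.096,"rx": 0.0,"ry": 0.0,"rz": 0.0,"claw": 0.02},{"tx": 0.0,"ty": 0.0,"tz": 0.112,"rx": 0.0,"ry": 0.0,"rz": 0.0,"claw": 0.02},{"tx": 0.0,"ty": 0.0,"tz": 0.125,"rx": 0.0,"ry": 0.0,"rz": 0.0,"claw": 0.02},{"tx": 0.0,"ty": 0.0,"tz": 0.134,"rx": 0.0,"ry": 0.0,"rz": 0.0,"claw": 0.02},{"tx": 0.0,"ty": 0.0,"tz": 0.14,"rx": 0.0,"ry": 0.0,"rz": 0.0,"claw": 0.02}])

```text
clock: 5.9
eef_pos: [581.9, -272.6, 269.5]
tool_rot: [3.141, 0.0, 1.572]
force: [0.2, -0.5, -2.0]
width: 39.3
```

Run:
```python
from h import *
s=read_state();print(s["eef_pos"].round(1),s["tool_rot"].round(4),s["force"].round(2),s["torque"].round(3),s["width"])
a=save("scene","pics/s4.png"); b=save("top","pics/t4.png")
A=cv2.resize(a[40:200,210:370,::-1],(400,400),interpolation=2);B=cv2.resize(b[140:300,390:550,::-1],(400,400),interpolation=2)
cv2.imwrite("pics/c4.png",np.hstack([A,B]))
```

```text
[ 581.9 -272.6  269.5] [3.1407e+00 3.0000e-04 1.5723e+00] [ 0.21 -0.53 -2.02] [ 0.022 -0.009  0.024] 39.2977018911753
```

View pics/c4.png

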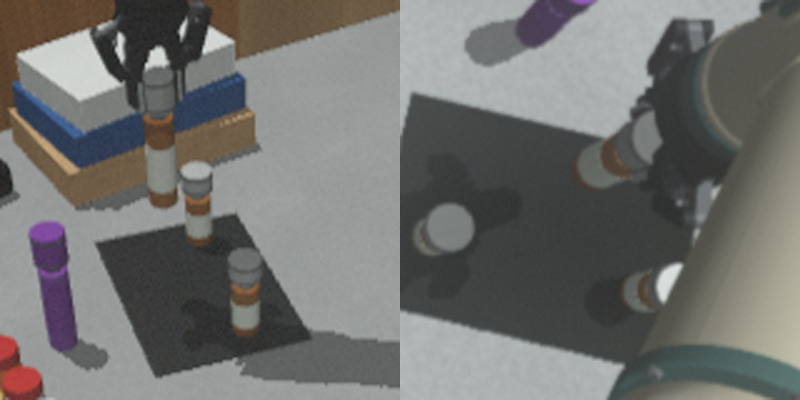

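The bottle is held upright. The short bottles are still standing at crop positions (197,200) and (245,290). Next is a smooth transfer to the bay.

>>> apply_moves(increments=[{"tx": 0.0,"ty": 0.0004,"tz": 0.0,"rx": 0.0,"ry": 0.0,"rz": 0.0,"claw": 0.02},{"tx": 0.0,"ty": 0.0026,"tz": 0.0,"rx": 0.0,"ry": 0.0,"rz": 0.0,"claw": 0.02},{"tx": -0.001,"ty": 0.008,"tz": 0.0,"rx": 0.0,"ry": 0.0,"rz": 0.0,"claw": 0.02},{"tx": -0.001,"ty": 0.018,"tz": 0.0,"rx": 0.0,"ry": 0.0,"rz": 0.0,"claw": 0.02},{"tx": -0.002,"ty": 0.033,"tz": 0.0,"rx": 0.0,"ry": 0.0,"rz": 0.0,"claw": 0.02},{"tx": -0.004,"ty": 0.054,"tz": 0.0,"rx": 0.0,"ry": 0.0,"rz": 0.0,"claw": 0.02},{"tx": -0.005,"ty": 0.079,"tz": 0.0,"rx": 0.0,"ry": 0.0,"rz": 0.0,"claw": 0.02},{"tx": -0.008,"ty": 0.109,"tz": 0.0,"rx": 0.0,"ry": 0.0,"rz": 0.0,"claw": 0.02},{"tx": -0.01,"ty": 0.143,"tz": 0.0,"rx": 0.0,"ry": 0.0,"rz": 0.0,"claw": 0.02},{"tx": -0.012,"ty": 0.18,"tz": 0.0,"rx": 0.0,"ry": 0.0,"rz": 0.0,"claw": 0.02},{"tx": -0.015,"ty": 0.219,"tz": 0.0,"rx": 0.0,"ry": 0.0,"rz": 0.0,"claw": 0.02},{"tx": -0.018,"ty": 0.26,"tz": 0.0,"rx": 0.0,"ry": 0.0,"rz": 0.0,"claw": 0.02}])

```text
clock: 7.2
eef_pos: [563.1, -9.7, 268.5]
tool_rot: [3.141, -0.001, 1.573]
force: [0.7, 0.3, -3.3]
width: 39.1
```

>>> apply_moves(increments=[{"tx": -0.003,"ty": 0.041,"tz": 0.0,"rx": 0.0,"ry": 0.0,"rz": 0.0,"claw": 0.02},{"tx": -0.006,"ty": 0.08,"tz": 0.0,"rx": 0.0,"ry": 0.0,"rz": 0.0,"claw": 0.02},{"tx": -0.008,"ty": 0.117,"tz": 0.0,"rx": 0.0,"ry": 0.0,"rz": 0.0,"claw": 0.02},{"tx": -0.01,"ty": 0.151,"tz": 0.0,"rx": 0.0,"ry": 0.0,"rz": 0.0,"claw": 0.02},{"tx": -0.013,"ty": 0.181,"tz": 0.0,"rx": 0.0,"ry": 0.0,"rz": 0.0,"claw": 0.02},{"tx": -0.014,"ty": 0.206,"tz": 0.0,"rx": 0.0,"ry": 0.0,"rz": 0.0,"claw": 0.02},{"tx": -0.016,"ty": 0.227,"tz": 0.0,"rx": 0.0,"ry": 0.0,"rz": 0.0,"claw": 0.02},{"tx": -0.017,"ty": 0.242,"tz": 0.0,"rx": 0.0,"ry": 0.0,"rz": 0.0,"claw": 0.02},{"tx": -0.018,"ty": 0.252,"tz": 0.0,"rx": 0.0,"ry": 0.0,"rz": 0.0,"claw": 0.02},{"tx": -0.018,"ty": 0.257,"tz": 0.0,"rx": 0.0,"ry": 0.0,"rz": 0.0,"claw": 0.02},{"tx": -0.018,"ty": 0.26,"tz": 0.0,"rx": 0.0,"ry": 0.0,"rz": 0.0,"claw": 0.02},{"tx": -0.018,"ty": 0.26,"tz": 0.0,"rx": 0.0,"ry": 0.0,"rz": 0.0,"claw": 0.02}])

```text
clock: 8.4
eef_pos: [546.0, 247.0, 268.3]
tool_rot: [3.141, 0.0, 1.571]
force: [-0.3, 0.9, -2.4]
width: 38.8
```

Run:
```python
from h import *
s=read_state();print(s["eef_pos"].round(1),s["tool_rot"].round(4),s["force"].round(2),s["qpos"].round(2),s["width"])
c=calibration("wrist"); print(c)
save("wrist","pics/w5.png")
a=save("scene","pics/s5.png"); b=save("top","pics/t5.png"); w=cv2.imread("pics/w5.png")
A=cv2.resize(a[130:310,310:490,::-1],(400,400),interpolation=2);W=w[0:400,120:520]
cv2.imwrite("pics/c5.png",np.hstack([A,W]))
```

```text
[546.  247.  268.3] [3.1414e+00 3.0000e-04 1.5714e+00] [-0.34  0.91 -2.39] [-0.74  0.55  0.43  1.63 -0.26  1.02 -0.23] 38.83176223813899
{'camera_matrix': array([[309.70691629,   0.        , 316.07709975],
       [  0.        , 309.70691629, 199.24302513],
       [  0.        ,   0.        ,   1.        ]]), 'origin': array([545.69033153, 326.89311037, 411.84553768]), 'attitude': array([-3.18328770e-01,  7.67661111e-04, -1.71210293e-04])}
```

View pics/c5.png

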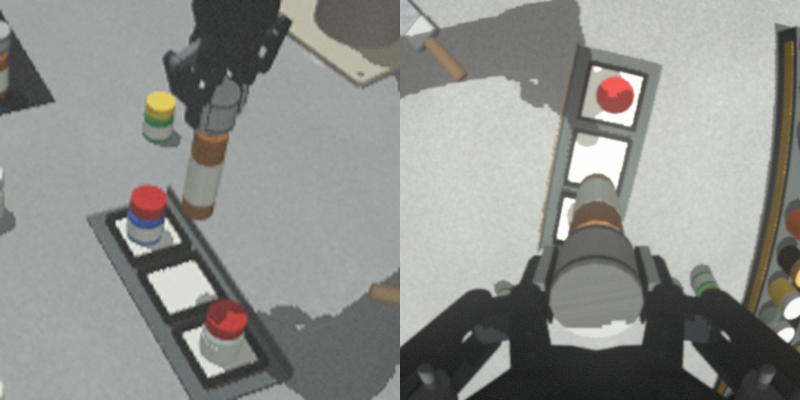

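The scene view shows the bottle above the rack with its foot at about (399,226). The middle bay is empty. I'll check the held bottle's tilt against projections of an upright one before lowering.

```bash
cat >> h.py <<'E'
def proj(n,p,c=None):
    c=c or calibration(n); K=c["camera_matrix"]; R=Rt.from_euler("xyz",c["attitude"]).as_matrix()
    q=R.T@(np.array(p,float)-c["origin"]); x,y,z=q[0],-q[1],-q[2]
    if n=="wrist":
        r=np.hypot(x,y); k=np.arctan2(r,z)/r
    else: k=1/z
    return np.round([K[0,0]*x*k+K[0,2],K[1,1]*y*k+K[1,2]],1)
E
python3 - <<'E'
from h import *
z0=3+140.0
for n in("scene","wrist","top"):
    print(n,[proj(n,(546,247,z0+h)).tolist() for h in(0,113,165)])
A=[]
for n,f,x,y,w,h in(("scene","s5",380,150,60,90),("wrist","w5",270,150,100,120),("top","t5",180,180,80,60)):
    im=cv2.imread(f"pics/{f}.png")
    for hh in (0,113,165):
        for a in np.linspace(0,2*np.pi,24,endpoint=False):
            r=20 if hh==165 else 17
            u,v=proj(n,(546+r*np.cos(a),247+r*np.sin(a),z0+hh)).round().astype(int)
            if 0<=v<400 and 0<=u<640: im[v,u]=(0,255,0)
    A.append(cv2.resize(im[y:y+h,x:x+w],(260,int(260*h/w)) if h/w<1.6 else (260,390),interpolation=0))
H=max(a.shape[0] for a in A)
cv2.imwrite("pics/c6.png",np.hstack([np.pad(a,((0,H-a.shape[0]),(0,0),(0,0))) for a in A]))
E
```

```text
scene [[397.6, 223.6], [404.3, 188.0], [407.7, 169.7]]
wrist [[316.6, 189.5], [316.7, 246.5], [316.8, 302.7]]
top [[208.3, 219.9], [193.4, 212.9], [185.2, 209.1]]
```

View pics/c6.png

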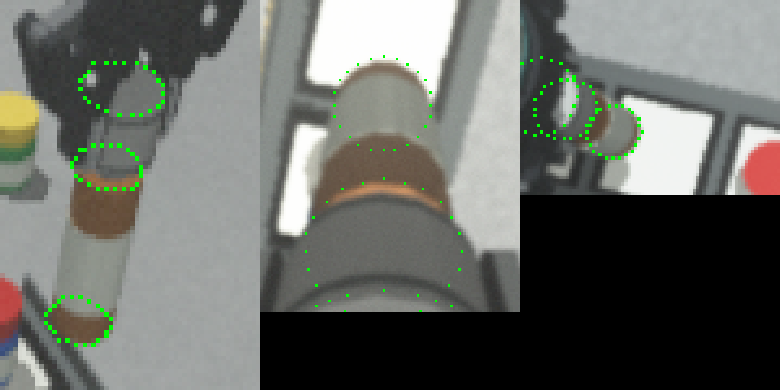

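The projected upright bottle matches the image to within 1–3 px, which means a tilt of about 1.5° at most, and it is over the bay. Lowering smoothly to about 10 mm above the floor.

>>> apply_moves(increments=[{"tx": 0.0,"ty": 0.001,"tz": -0.001,"rx": 0.0,"ry": 0.0,"rz": 0.0,"claw": 0.02},{"tx": 0.0,"ty": 0.001,"tz": -0.004,"rx": 0.0,"ry": 0.0,"rz": 0.0,"claw": 0.02},{"tx": 0.0,"ty": 0.001,"tz": -0.012,"rx": 0.0,"ry": 0.0,"rz": 0.0,"claw": 0.02},{"tx": 0.0,"ty": 0.001,"tz": -0.025,"rx": 0.0,"ry": 0.0,"rz": 0.0,"claw": 0.02},{"tx": 0.0,"ty": 0.001,"tz": -0.041,"rx": 0.0,"ry": 0.0,"rz": 0.0,"claw": 0.02},{"tx": 0.0,"ty": 0.001,"tz": -0.059,"rx": 0.0,"ry": 0.0,"rz": 0.0,"claw": 0.02},{"tx": 0.0,"ty": 0.001,"tz": -0.077,"rx": 0.0,"ry": 0.0,"rz": 0.0,"claw": 0.02},{"tx": 0.0,"ty": 0.001,"tz": -0.093,"rx": 0.0,"ry": 0.0,"rz": 0.0,"claw": 0.02},{"tx": 0.0,"ty": 0.001,"tz": -0.105,"rx": 0.0,"ry": 0.0,"rz": 0.0,"claw": 0.02},{"tx": 0.0,"ty": 0.001,"tz": -0.113,"rx": 0.0,"ry": 0.0,"rz": 0.0,"claw": 0.02},{"tx": 0.0,"ty": 0.001,"tz": -0.117,"rx": 0.0,"ry": 0.0,"rz": 0.0,"claw": 0.02},{"tx": 0.0,"ty": 0.001,"tz": -0.118,"rx": 0.0,"ry": 0.0,"rz": 0.0,"claw": 0.02}])

```text
clock: 9.75
eef_pos: [545.8, 248.5, 150.0]
tool_rot: [-3.141, 0.0, 1.572]
force: [0.8, 0.8, -2.4]
width: 38.4
```

Run:
```python
from h import *
s=read_state();print(s["eef_pos"].round(1),s["tool_rot"].round(4),s["force"].round(2),s["torque"].round(3))
a=save("scene","pics/s7.png"); b=save("top","pics/t7.png");w=save("wrist","pics/w7.png")
A=cv2.resize(a[180:310,340:440,::-1],(308,400),interpolation=2);W=w[50:350,160:460,::-1]
cv2.imwrite("pics/c7.png",np.hstack([A,cv2.resize(W,(400,400))]))
```

```text
[545.8 248.5 150. ] [-3.1415e+00  1.0000e-04  1.5722e+00] [ 0.75  0.82 -2.36] [ 0.054  0.037 -0.039]
```

View pics/c7.png

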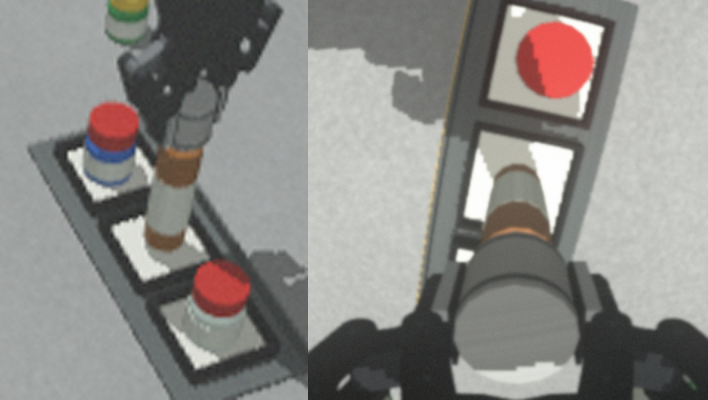

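The bottle foot is inside the middle bay's outline, roughly centred, and hovers just above the white floor. Lowering slowly while watching the force.

>>> apply_moves(increments=[{"tx": 0.0,"ty": 0.0,"tz": -0.001,"rx": 0.0,"ry": 0.0,"rz": 0.0,"claw": 0.02},{"tx": 0.0,"ty": 0.0,"tz": -0.002,"rx": 0.0,"ry": 0.0,"rz": 0.0,"claw": 0.02},{"tx": 0.0,"ty": 0.0,"tz": -0.003,"rx": 0.0,"ry": 0.0,"rz": 0.0,"claw": 0.02},{"tx": 0.0,"ty": 0.0,"tz": -0.004,"rx": 0.0,"ry": 0.0,"rz": 0.0,"claw": 0.02},{"tx": 0.0,"ty": 0.0,"tz": -0.005,"rx": 0.0,"ry": 0.0,"rz": 0.0,"claw": 0.02},{"tx": 0.0,"ty": 0.0,"tz": -0.006,"rx": 0.0,"ry": 0.0,"rz": 0.0,"claw": 0.02},{"tx": 0.0,"ty": 0.0,"tz": -0.007,"rx": 0.0,"ry": 0.0,"rz": 0.0,"claw": 0.02},{"tx": 0.0,"ty": 0.0,"tz": -0.007,"rx": 0.0,"ry": 0.0,"rz": 0.0,"claw": 0.02}])

```text
clock: 10.7
eef_pos: [545.7, 248.5, 143.1]
tool_rot: [-3.141, 0.0, 1.572]
force: [-0.2, 0.5, -3.3]
width: 39.2
```

>>> apply_moves(increments=[{"tx": 0.0,"ty": 0.0,"tz": -0.001,"rx": 0.0,"ry": 0.0,"rz": 0.0,"claw": 0.02},{"tx": 0.0,"ty": 0.0,"tz": -0.001,"rx": 0.0,"ry": 0.0,"rz": 0.0,"claw": 0.02},{"tx": 0.0,"ty": 0.0,"tz": -0.001,"rx": 0.0,"ry": 0.0,"rz": 0.0,"claw": 0.02}])

```text
clock: 11.0
eef_pos: [545.8, 248.5, 142.3]
tool_rot: [-3.142, 0.0, 1.572]
force: [-0.4, -0.7, -2.8]
width: 39.0
```

>>> apply_moves(increments=[{"tx": 0.0,"ty": 0.0,"tz": -0.001,"rx": 0.0,"ry": 0.0,"rz": 0.0,"claw": 0.02},{"tx": 0.0,"ty": 0.0,"tz": -0.0015,"rx": 0.0,"ry": 0.0,"rz": 0.0,"claw": 0.02},{"tx": 0.0,"ty": 0.0,"tz": -0.0015,"rx": 0.0,"ry": 0.0,"rz": 0.0,"claw": 0.02}])

```text
clock: 11.3
eef_pos: [545.7, 248.5, 140.7]
tool_rot: [-3.141, 0.0, 1.572]
force: [0.1, 0.2, -2.2]
width: 38.9
```

>>> apply_moves(increments=[{"tx": 0.0,"ty": 0.0,"tz": -0.0005,"rx": 0.0,"ry": 0.0,"rz": 0.0,"claw": 0.02},{"tx": 0.0,"ty": 0.0,"tz": -0.001,"rx": 0.0,"ry": 0.0,"rz": 0.0,"claw": 0.02},{"tx": 0.0,"ty": 0.0,"tz": -0.001,"rx": 0.0,"ry": 0.0,"rz": 0.0,"claw": 0.02}])

```text
clock: 11.6
eef_pos: [545.7, 248.6, 139.8]
tool_rot: [-3.142, -0.0, 1.572]
force: [0.5, 0.1, -2.6]
width: 38.8
```

>>> apply_moves(increments=[{"tx": 0.0,"ty": 0.0,"tz": -0.0005,"rx": 0.0,"ry": 0.0,"rz": 0.0,"claw": 0.02},{"tx": 0.0,"ty": 0.0,"tz": -0.001,"rx": 0.0,"ry": 0.0,"rz": 0.0,"claw": 0.02},{"tx": 0.0,"ty": 0.0,"tz": -0.001,"rx": 0.0,"ry": 0.0,"rz": 0.0,"claw": 0.02}])

```text
clock: 11.9
eef_pos: [545.7, 248.5, 138.7]
tool_rot: [-3.141, 0.0, 1.572]
force: [-0.7, 0.7, -2.8]
width: 38.8
```

>>> apply_moves(increments=[{"tx": 0.0,"ty": 0.0,"tz": -0.0005,"rx": 0.0,"ry": 0.0,"rz": 0.0,"claw": 0.02},{"tx": 0.0,"ty": 0.0,"tz": -0.001,"rx": 0.0,"ry": 0.0,"rz": 0.0,"claw": 0.02},{"tx": 0.0,"ty": 0.0,"tz": -0.001,"rx": 0.0,"ry": 0.0,"rz": 0.0,"claw": 0.02}])

```text
clock: 12.2
eef_pos: [545.7, 248.5, 137.7]
tool_rot: [-3.142, 0.0, 1.572]
force: [-0.3, -0.1, -2.9]
width: 38.6
```

>>> apply_moves(increments=[{"tx": 0.0,"ty": 0.0,"tz": -0.0005,"rx": 0.0,"ry": 0.0,"rz": 0.0,"claw": 0.02},{"tx": 0.0,"ty": 0.0,"tz": -0.001,"rx": 0.0,"ry": 0.0,"rz": 0.0,"claw": 0.02},{"tx": 0.0,"ty": 0.0,"tz": -0.001,"rx": 0.0,"ry": 0.0,"rz": 0.0,"claw": 0.02}])

```text
clock: 12.5
eef_pos: [545.7, 248.5, 136.7]
tool_rot: [-3.141, 0.0, 1.572]
force: [-0.9, -0.2, -2.1]
width: 39.4
```

>>> apply_moves(increments=[{"tx": 0.0,"ty": 0.0,"tz": -0.0005,"rx": 0.0,"ry": 0.0,"rz": 0.0,"claw": 0.02},{"tx": 0.0,"ty": 0.0,"tz": -0.001,"rx": 0.0,"ry": 0.0,"rz": 0.0,"claw": 0.02},{"tx": 0.0,"ty": 0.0,"tz": -0.001,"rx": 0.0,"ry": 0.0,"rz": 0.0,"claw": 0.02}])

```text
clock: 12.8
eef_pos: [545.7, 248.5, 135.7]
tool_rot: [-3.141, 0.0, 1.572]
force: [0.1, 0.8, -2.6]
width: 38.7
```

>>> apply_moves(increments=[{"tx": 0.0,"ty": 0.0,"tz": -0.0005,"rx": 0.0,"ry": 0.0,"rz": 0.0,"claw": 0.02},{"tx": 0.0,"ty": 0.0,"tz": -0.001,"rx": 0.0,"ry": 0.0,"rz": 0.0,"claw": 0.02},{"tx": 0.0,"ty": 0.0,"tz": -0.001,"rx": 0.0,"ry": 0.0,"rz": 0.0,"claw": 0.02}])

```text
clock: 13.1
eef_pos: [545.9, 248.6, 135.5]
tool_rot: [3.141, -0.001, 1.572]
force: [-1.2, -1.0, 4.8]
width: 38.6
```

>>> apply_moves(increments=[{"tx": 0.0,"ty": 0.0,"tz": -0.0005,"rx": 0.0,"ry": 0.0,"rz": 0.0,"claw": 0.02},{"tx": 0.0,"ty": 0.0,"tz": -0.001,"rx": 0.0,"ry": 0.0,"rz": 0.0,"claw": 0.02},{"tx": 0.0,"ty": 0.0,"tz": -0.001,"rx": 0.0,"ry": 0.0,"rz": 0.0,"claw": 0.02}])

```text
clock: 13.4
eef_pos: [546.0, 248.7, 135.5]
tool_rot: [3.141, -0.001, 1.572]
force: [-2.9, -0.6, 11.0]
width: 39.0
```

Contact: the force rose from -2.6 to +11 N. I'll back off the preload, then release slowly.

>>> apply_moves(increments=[{"tx": 0.0,"ty": 0.0,"tz": 0.001,"rx": 0.0,"ry": 0.0,"rz": 0.0,"claw": 0.02},{"tx": 0.0,"ty": 0.0,"tz": 0.0015,"rx": 0.0,"ry": 0.0,"rz": 0.0,"claw": 0.02},{"tx": 0.0,"ty": 0.0,"tz": 0.0015,"rx": 0.0,"ry": 0.0,"rz": 0.0,"claw": 0.02}])

```text
clock: 13.7
eef_pos: [545.9, 248.6, 135.5]
tool_rot: [3.141, -0.0, 1.572]
force: [-0.9, -0.7, 3.4]
width: 38.9
```

Run:
```python
from h import *
s=read_state();print(s["eef_pos"].round(1),s["force"].round(2),s["torque"].round(3),s["tool_rot"].round(4))
```

```text
[545.9 248.6 135.5] [-0.92 -0.7   3.38] [-0.044  0.419 -0.011] [ 3.1413e+00 -2.0000e-04  1.5723e+00]
```

>>> apply_moves(increments=[{"tx": 0.0,"ty": 0.0,"tz": 0.0003,"rx": 0.0,"ry": 0.0,"rz": 0.0,"claw": 0.038},{"tx": 0.0,"ty": 0.0,"tz": 0.0003,"rx": 0.0,"ry": 0.0,"rz": 0.0,"claw": 0.039},{"tx": 0.0,"ty": 0.0,"tz": 0.0003,"rx": 0.0,"ry": 0.0,"rz": 0.0,"claw": 0.0395},{"tx": 0.0,"ty": 0.0,"tz": 0.0003,"rx": 0.0,"ry": 0.0,"rz": 0.0,"claw": 0.04},{"tx": 0.0,"ty": 0.0,"tz": 0.0003,"rx": 0.0,"ry": 0.0,"rz": 0.0,"claw": 0.0405},{"tx": 0.0,"ty": 0.0,"tz": 0.0003,"rx": 0.0,"ry": 0.0,"rz": 0.0,"claw": 0.041},{"tx": 0.0,"ty": 0.0,"tz": 0.0003,"rx": 0.0,"ry": 0.0,"rz": 0.0,"claw": 0.042},{"tx": 0.0,"ty": 0.0,"tz": 0.0003,"rx": 0.0,"ry": 0.0,"rz": 0.0,"claw": 0.043},{"tx": 0.0,"ty": 0.0,"tz": 0.0003,"rx": 0.0,"ry": 0.0,"rz": 0.0,"claw": 0.045},{"tx": 0.0,"ty": 0.0,"tz": 0.0003,"rx": 0.0,"ry": 0.0,"rz": 0.0,"claw": 0.047},{"tx": 0.0,"ty": 0.0,"tz": 0.0003,"rx": 0.0,"ry": 0.0,"rz": 0.0,"claw": 0.049},{"tx": 0.0,"ty": 0.0,"tz": 0.0003,"rx": 0.0,"ry": 0.0,"rz": 0.0,"claw": 0.05}])

```text
clock: 14.9
eef_pos: [545.8, 248.5, 135.6]
tool_rot: [3.141, -0.0, 1.572]
force: [-0.3, -0.3, 0.5]
width: 50.1
```

Run:
```python
from h import *
s=read_state();print(s["eef_pos"].round(1),s["force"].round(2),s["torque"].round(3),s["width"])
a=save("scene","pics/s8.png");w=save("wrist","pics/w8.png")
A=cv2.resize(a[180:310,340:440,::-1],(308,400),interpolation=2);W=w[50:350,160:460,::-1]
cv2.imwrite("pics/c8.png",np.hstack([A,cv2.resize(W,(400,400))]))
```

```text
[545.8 248.5 135.6] [-0.29 -0.35  0.48] [0.037 0.016 0.029] 50.129348183428995
```

View pics/c8.png

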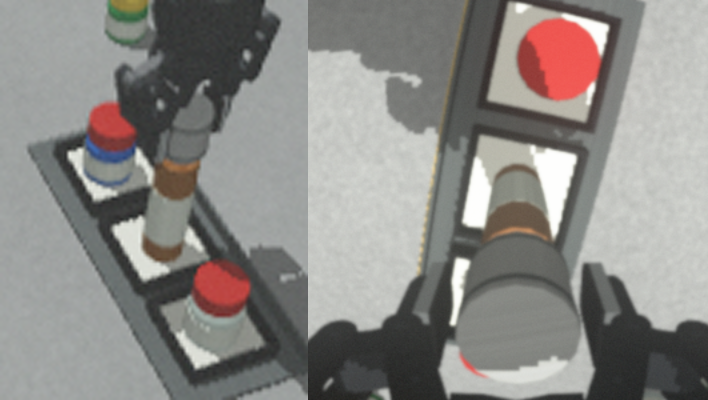

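The bottle stands free in the middle bay with a visible gap to both fingers. Opening fully and rising straight up.

>>> apply_moves(increments=[{"tx": 0.0,"ty": 0.0,"tz": 0.0,"rx": 0.0,"ry": 0.0,"rz": 0.0,"claw": 0.06},{"tx": 0.0,"ty": 0.0,"tz": 0.0,"rx": 0.0,"ry": 0.0,"rz": 0.0,"claw": 0.07},{"tx": 0.0,"ty": 0.0,"tz": 0.0,"rx": 0.0,"ry": 0.0,"rz": 0.0,"claw": 0.08},{"tx": 0.0,"ty": 0.0,"tz": 0.0,"rx": 0.0,"ry": 0.0,"rz": 0.0,"claw": 0.085},{"tx": 0.0,"ty": 0.0,"tz": 0.0,"rx": 0.0,"ry": 0.0,"rz": 0.0,"claw": 0.085},{"tx": 0.0,"ty": 0.0,"tz": 0.01,"rx": 0.0,"ry": 0.0,"rz": 0.0,"claw": 0.085},{"tx": 0.0,"ty": 0.0,"tz": 0.025,"rx": 0.0,"ry": 0.0,"rz": 0.0,"claw": 0.085},{"tx": 0.0,"ty": 0.0,"tz": 0.045,"rx": 0.0,"ry": 0.0,"rz": 0.0,"claw": 0.085},{"tx": 0.0,"ty": 0.0,"tz": 0.07,"rx": 0.0,"ry": 0.0,"rz": 0.0,"claw": 0.085},{"tx": 0.0,"ty": 0.0,"tz": 0.095,"rx": 0.0,"ry": 0.0,"rz": 0.0,"claw": 0.085},{"tx": 0.0,"ty": 0.0,"tz": 0.12,"rx": 0.0,"ry": 0.0,"rz": 0.0,"claw": 0.085},{"tx": 0.0,"ty": 0.0,"tz": 0.14,"rx": 0.0,"ry": 0.0,"rz": 0.0,"claw": 0.085}])

```text
clock: 16.2
eef_pos: [546.2, 248.5, 278.1]
tool_rot: [3.14, -0.001, 1.572]
force: [0.8, -0.5, 0.3]
width: 85.0
```

>>> apply_moves(increments=[{"tx": -0.03,"ty": 0.0,"tz": 0.01,"rx": 0.0,"ry": 0.0,"rz": 0.0,"claw": 0.085},{"tx": -0.06,"ty": 0.0,"tz": 0.01,"rx": 0.0,"ry": 0.0,"rz": 0.0,"claw": 0.085},{"tx": -0.09,"ty": -0.02,"tz": 0.01,"rx": 0.0,"ry": 0.0,"rz": 0.0,"claw": 0.085},{"tx": -0.11,"ty": -0.02,"tz": 0.01,"rx": 0.0,"ry": 0.0,"rz": 0.0,"claw": 0.085},{"tx": -0.11,"ty": -0.02,"tz": 0.01,"rx": 0.0,"ry": 0.0,"rz": 0.0,"claw": 0.085},{"tx": -0.11,"ty": -0.02,"tz": 0.01,"rx": 0.0,"ry": 0.0,"rz": 0.0,"claw": 0.085}])

```text
clock: 16.8
eef_pos: [436.5, 229.1, 286.5]
tool_rot: [3.14, -0.001, 1.573]
force: [0.1, 0.6, -0.1]
width: 85.3
```

Run:
```python
from h import *
s=read_state();print(s["clock"],s["eef_pos"].round(1),s["force"].round(2),s["qd"].round(3))
a=save("scene","pics/s9.png");b=save("top","pics/t9.png")
print(proj("scene",(546,248.5,175)),proj("scene",(546,248.5,10)))
A=cv2.resize(a[80:320,240:450,::-1],(400,457),interpolation=2);B=cv2.resize(b[160:400,140:350,::-1],(400,457),interpolation=2)
cv2.imwrite("pics/c9.png",np.hstack([A,B]))
```

```text
16.8 [436.5 229.1 286.5] [ 0.06  0.56 -0.11] [ 0.013  0.024  0.001 -0.025  0.001 -0.005 -0.   ]
[399.8 214.4] [391.2 259.7]
```

View pics/c9.png

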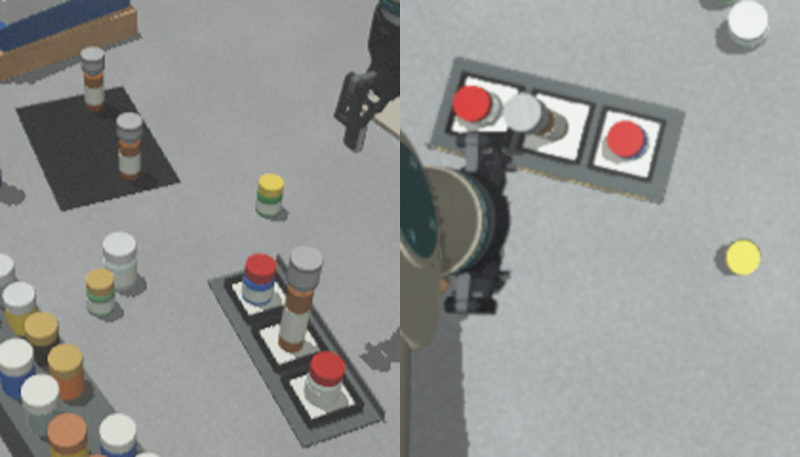

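The bottle stands upright in the middle bay. Its cap top is at scene pixel (400.6,213.9), against (399.8,214.4) predicted for an upright bottle. Both short bottles and both jars are in place, and the gripper is clear.

```bash
python3 -c "
from cell import *
print(finish_job())"
```

```text
the job is handed in; nothing more can be done
None
```

The tall bottle now stands upright in the empty middle bay of the rack, and the job is handed in at about 17 s of the 42 s allowed. I gripped it by its steel cap, carried it over smoothly, and set it down slowly until I felt contact. After easing off the pressure I opened the fingers gradually, rose straight up and backed away.

**Final checks:**
- **Upright:** the cap top is within about 1 pixel of where it should be for an upright bottle.
- **Bystanders:** both short bottles are standing on the mat and both jars are still in their bays.
- **Gripper:** it touches nothing, with the force reading near zero.
- **Forces:** the highest force in any reading was about 11 N, at set-down.

**Disagreements:**
- **Camera views:** the rays from the scene and top views missed each other by 2–3 mm.
- **Bay floor height:** the cameras put it about 2 mm higher than where the bottle made contact.
- **Tilt in the grip:** the bottle may have leaned by about 1° while held, and this was gone after release.

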